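# Hang a label roll in a side-loading dispenser

## Robot

A 7-joint arm with a two-finger parallel gripper is mounted at the origin on a cart in front of the work surface, level with it; the furniture and walls round the work are solid. World frame = base frame: x ahead of the robot, y to its left, z up, the work surface at z = 0. Lengths are in m, angles in degrees, forces in N, time in s.
With the tool pointing down it reaches from about 0.425 to 0.875 m from the base axis. Payload 4.7 kg.
Tool frame: the origin (TCP) lies on the front face of the gripper's body, between the roots of the fingers; the fingertips stand 70 mm ahead of it and the grasp point (between the pads) lies 51 mm ahead of it; z points along the fingers, y is the direction in which the jaws open and shut (so a half turn about z gives the same grasp; the last joint's range is limited). The gripper opens to 87 mm and grips with 3 to 60 N. Pads are 19 mm wide; open, the fingers measure 117 mm over their backs; the gripper's body (75 mm by 190 mm) begins 51 mm behind the grasp point.
Start: joints at [66.755, 18.392, -4.016, 83.108, 1.295, 78.541, -3.26], TCP at [0.265, -0.594, 0.292] pointing down, gripper open.
Joint ranges: [-163.93, 163.93], [-17.29, 119.83], [-79.2, 71.16], [3.27, 140.29], [-89.18, 269.18], [5.43, 117.66], [-154.24, 154.24]. Speed limits (degrees/s): [147.25, 147.25, 180, 180, 180, 180, 180].

## Interface

Orientations are given as [roll, pitch, yaw] about the fixed x, y, z axes, in that order (R = Rz(yaw) Ry(pitch) Rx(roll)).
In Python, from cell import env gives the robot as it stands.
- The arm moves only by the tool drive_tool, never from a script. Its argument "commands" is a list of rows, each a list of 7 numbers: the shift along the tool's x, y, z in cm, then the turn, a rotation vector about the tool's x, y, z in degrees, then the opening, from 0 (shut) to 1 (fully open). In form: [[tx, ty, tz, rx, ry, rz, hand], ...]. A call has 1 to 20 rows; each row shifts and turns the commanded pose from where the row before left it, along the tool's axes as they then stand; what a row does not reach is not made up. A row lasts 1/12 s, in which the tool goes at most 41.7 mm and 7.16 degrees, less where a joint would pass 70% of its speed; a pose out of reach is approached as far as the arm can. A call is refused whole if a number of a shift passes 4.17 or a number of a turn 7.16, either way. A call with a gripper value outside its range is refused whole. The fingers move at their own pace and stop on an object; "force" is the grip in N (left out, the last holds). Time passes only in rows, so rows that do not move let the fingers close. It gives the time, the measured TCP pose, the force and the opening at its end, in the units of the state.
- env.get_obs(): the state, without advancing time (a new reading comes with each control period).
- env.read_camera(name): name is "scene" or "top"; returns a dict with "img" (384x512x3 uint8, blue, green, red), "mtx" (3x3 intrinsics, pixels), "pose" (4x4, takes a point from camera to world coordinates). Camera axes: x right, y down, z forward; pixel columns grow to the right and rows downward; lengths in m; the calibration is good to about 2 mm. A picture is of the moment at which its call begins. There is no depth.
- env.sign_off(): hands the job in, once; it reports no verdict.
The state is a dict: "time_s": time; "qpos": joint angles; "joint_velocities": joint speeds; "effort": joint torques, N m; "tool_pos": TCP position; "tool_rot": TCP orientation; "force": force on the tool from outside, world axes, zero at the start; "wrist_torque": the same for the moment, N m; "grip_width": finger opening in m.
Only numpy, scipy, OpenCV 4.12 (cv2) and the standard library are available. Lean on these libraries where they do the work, as an engineer would, in place of code of your own. Each camera call takes 0.05 s, during which the arm holds its last target.

## Task

Load the label dispenser: bring the spare label roll in through the open side of the two hooks, gently back until its spindle meets the end of the slots (hard pressing bends it), and let it drop so that it hangs in both throats. Then flip the brake arm over so that its roller rests on the roll, and leave the other things on the counter where they are.

Things in the scene. Friction and masses are not known exactly. Their poses are not given: they have to be found in the camera images.
- dispenser: Label dispenser, fixed. Dark base x -72..108, y +-56, 15 mm high, low grey cheeks. Origin on the counter under the middle of the hooks; z up, y along the spindle, -x the open side with a toothed tear bar (41 mm high, x -67). Each steel hook plate (6 mm thick, y 42 to 48 either side, top 111 mm high) has a J slot, open to -x. Free between the plates above 36 mm from x -60 to +82.
- slot_mouth (a point): Point midway between the two slot mouths with the hook plates in mid-setting: 34 mm to the open side of the throats' middle, 97 mm above the counter. Axes as the dispenser's. From here each slot is a level channel 16 mm high (floor 89, roof 105 mm above the counter). Enter along +x.
- throat (a point): Midway between the two throats in mid-setting, at the hanging spindle's height, 82 mm. Each throat is 12 mm wide, from the channel floor down to 77 mm. The channel's end wall, 6 mm beyond the throat's middle, runs straight down into it. NOT reported: both plates are bolted together up to 18 mm nearer or farther in x than this point (and than slot_mouth); feel for the end wall, then lower.
- label_roll: Loose roll of brown labels, 0.15 to 0.31 kg, on a level spindle. Origin mid-spindle, 32 mm above the counter as it lies; y along the spindle. Paper 57 mm in diameter, 57 wide: grip it from above between the green hexagonal flanges (64 mm across flats, 74 across corners). Spindle 10 mm thick, bare 36 to 54 mm from the middle; black end knobs 18 mm thick, 54 to 64 mm out. Same either way round.
- brake_arm (a joint): Hinge of the aluminium brake arm, rad. 2.6 laid back (its stop, as it starts), 1.57 upright, 0.05 to 0.15 with its roller resting on a roll that hangs home, 0.19 or more on one that does not, -0.12 lower stop. Axis along the dispenser's y at its x = 92 mm, 107 mm above the counter, on a post 26 mm wide. Light (70 g), slightly damped: once past upright it falls by its own weight.
- brake_roller (a point): Middle of the freely turning rubber roller at the brake arm's end, 88 mm from the hinge axis; 18 mm in diameter, 44 mm long along the dispenser's y, on a bar 12 mm wide and 6 mm thick. Laid back it is about 152 mm above the counter, on the side of the post away from the hooks.
- portafilter: Bystander: portafilter (233 mm long, black handle, 44 mm high), to be left where it stands.
- cup_lids: Bystander: stack of black cup lids (87 mm across, 44 mm high), to be left where it stands.
- tamper: Bystander: tamper (58 mm across, 89 mm high, wooden handle), to be left where it stands.
- marker: Bystander: marker pen (135 mm long), to be left where it stands.
Not all that is in view belongs to the job. What is shaped like the label_roll but turquoise is not meant.

How it is judged:
By the outcome, as a careful person would: the job done as asked, in the order asked, and still so for the second after the job is handed in, with the robot touching nothing.
It also fails if it takes over 50 s, if anything falls off the work surface, if the arm or the gripper's body presses on something with over 40 N, if the wrist force passes 120 N, or if a joint passes its speed limit or range.

## Working session

There is one attempt and no reset: what is moved stays moved. The work goes in short steps, Python scripts to look and compute and a tool call to move; the robot and the scene stay as the last step left them, time stands still between calls to the robot, and variables do not carry over. Pictures are saved under pics/ and viewed, and the job is handed in when it is done.

Besides the shell and the picture viewer there is one more tool, called after "Emit:" as name([rows], argument=value, ...), one row to a line, values as JSON. drive_tool: Moves the arm, as the interface text tells. Its arguments: {"type":"object","properties":{"commands":{"type":"array"},"force":{"type":"number"}},"required":["commands"]}

```bash
ls; mkdir -p pics; python3 - <<'E'
from cell import env
import cv2
o=env.get_obs(); print({k:o[k] for k in ('time_s','tool_pos','tool_rot','force','grip_width')})
for n in('scene','top'):
    c=env.read_camera(n); cv2.imwrite(f'pics/{n}0.png',c['img']); print(n,c['mtx'].tolist(),c['pose'].round(4).tolist())
E
```

```text
pics
{'time_s': 0.0, 'tool_pos': array([ 0.26470877, -0.5932007 ,  0.29115497]), 'tool_rot': array([-1.79890645e+02,  5.91637418e-03,  2.40536972e+01]), 'force': array([ 0.41206696, -0.15725914, -0.37987688]), 'grip_width': 0.08697909814743617}
scene [[499.06894641007057, 0.0, 253.53095431587352], [0.0, 499.06894641007057, 189.0489130242815], [0.0, 0.0, 1.0]] [[-0.819, -0.2269, 0.5271, -0.2981], [-0.5736, 0.3533, -0.7391, 1.1412], [-0.0186, -0.9076, -0.4194, 0.7783], [0.0, 0.0, 0.0, 1.0]]
top [[403.75888593541015, 0.0, 256.7629148187337], [0.0, 403.75888593541015, 195.84821457138932], [0.0, 0.0, 1.0]] [[0.0257, -0.9803, 0.1959, 0.2572], [-0.9996, -0.0226, 0.0179, -0.0991], [-0.0131, -0.1963, -0.9805, 1.4906], [0.0, 0.0, 0.0, 1.0]]
```

View pics/scene0.png

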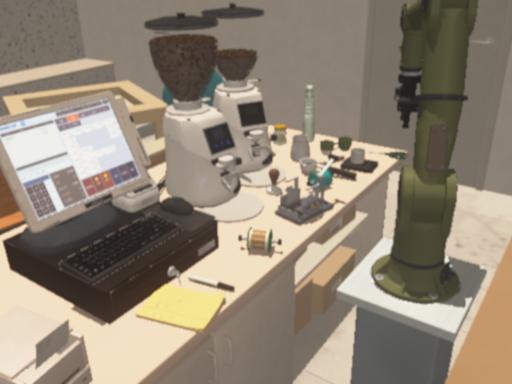

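View pics/top0.png

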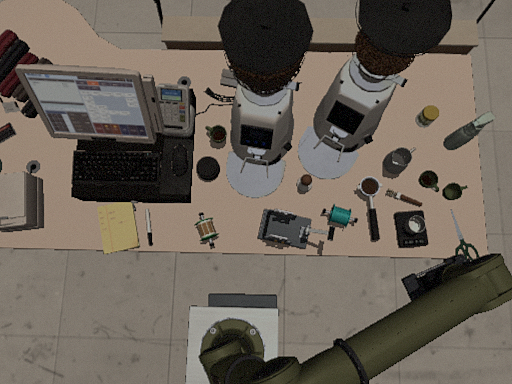

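```bash
python3 - <<'E'
import cv2,numpy as np
t=cv2.imread('pics/top0.png'); s=cv2.imread('pics/scene0.png')
cv2.imwrite('pics/t1.png',cv2.resize(t[190:260,180:370],None,fx=4.2,fy=4.2,interpolation=cv2.INTER_CUBIC))
cv2.imwrite('pics/s1.png',cv2.resize(s[155:260,230:345],None,fx=5.5,fy=5.5,interpolation=cv2.INTER_CUBIC))
E
```

```text
(no output)
```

View pics/t1.png

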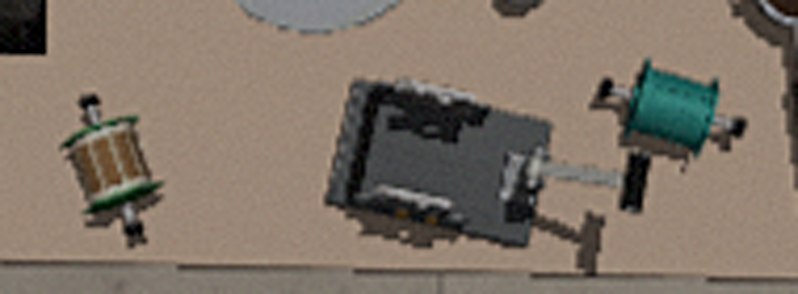

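View pics/s1.png

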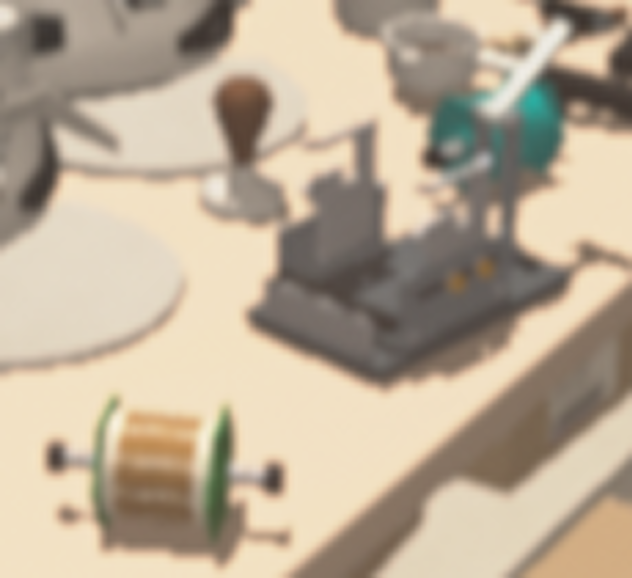

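```bash
cat > h.py <<'E'
import numpy as np
K={'scene':(499.069,253.531,189.049),'top':(403.759,256.763,195.848)}
P={'scene':np.array([[-0.819,-0.2269,0.5271,-0.2981],[-0.5736,0.3533,-0.7391,1.1412],[-0.0186,-0.9076,-0.4194,0.7783]]),
'top':np.array([[0.0257,-0.9803,0.1959,0.2572],[-0.9996,-0.0226,0.0179,-0.0991],[-0.0131,-0.1963,-0.9805,1.4906]])}
def ray(c,u,v,z):
    f,cx,cy=K[c]; d=P[c][:,:3]@np.array([(u-cx)/f,(v-cy)/f,1]); o=P[c][:,3]
    return o+d*(z-o[2])/d[2]
def proj(c,p):
    f,cx,cy=K[c]; q=P[c][:,:3].T@(np.array(p)-P[c][:,3]); return f*q[0]/q[2]+cx,f*q[1]/q[2]+cy
T=lambda u,v,z: ray('top',u/4.2+180-.5+.5/4.2,v/4.2+190-.5+.5/4.2,z)
S=lambda u,v,z: ray('scene',u/5.5+230-.5,v/5.5+155-.5,z)
E
python3 - <<'E'
from h import *
for n,p in dict(k1=(89,102),k2=(135,237)).items(): print(n,T(*p,.032).round(4))
for n,p in dict(k1=(57,458),k2=(273,479)).items(): print('S',n,S(*p,.032).round(4))
print('base T')
for p in [(551,122),(528,246),(328,206),(355,80)]: print(T(*p,.015).round(4), T(*p,.041).round(4))
print('base S')
for p in [(383,374),(250,314),(570,272)]: print(S(*p,.015).round(4))
E
```

```text
k1 [0.4765 0.1305 0.032 ]
k2 [0.3606 0.0848 0.032 ]
S k1 [0.4774 0.1281 0.032 ]
S k2 [0.3691 0.0833 0.032 ]
base T
[ 0.471  -0.2732  0.015 ] [ 0.4672 -0.2701  0.041 ]
[ 0.3625 -0.2533  0.015 ] [ 0.3607 -0.2506  0.041 ]
[ 0.3928 -0.0797  0.015 ] [ 0.3904 -0.0801  0.041 ]
[ 0.5043 -0.1007  0.015 ] [ 0.4999 -0.1007  0.041 ]
base S
[ 0.3941 -0.0749  0.015 ]
[ 0.4991 -0.0964  0.015 ]
[ 0.3637 -0.2514  0.015 ]
```

```bash
python3 - <<'E'
import cv2,numpy as np
t=cv2.imread('pics/top0.png'); s=cv2.imread('pics/scene0.png')
def z(im,r,n,f): 
    x0,y0,x1,y1=r; cv2.imwrite(n,cv2.resize(im[y0:y1,x0:x1],None,fx=f,fy=f,interpolation=cv2.INTER_LINEAR))
z(t,(250,195,342,260),'pics/t2.png',8)
z(t,(188,205,228,255),'pics/t3.png',10)
z(s,(232,220,290,260),'pics/s3.png',12)
z(s,(270,155,340,228),'pics/s4.png',8)
E
```

```text
(no output)
```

View pics/t2.png

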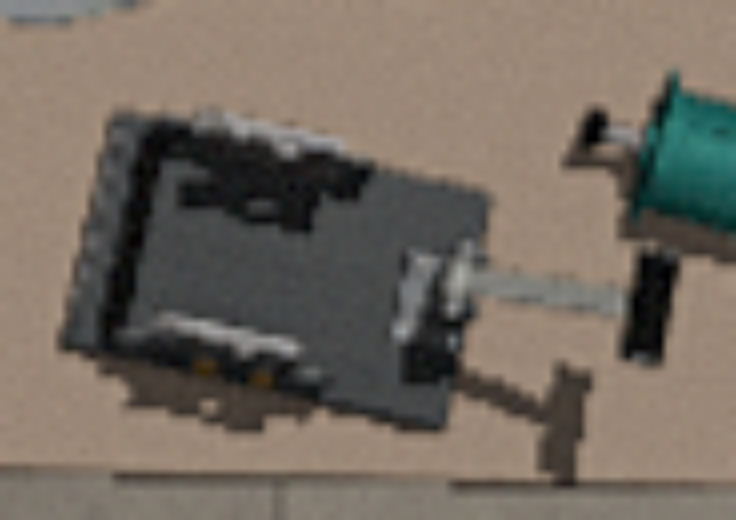

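View pics/t3.png

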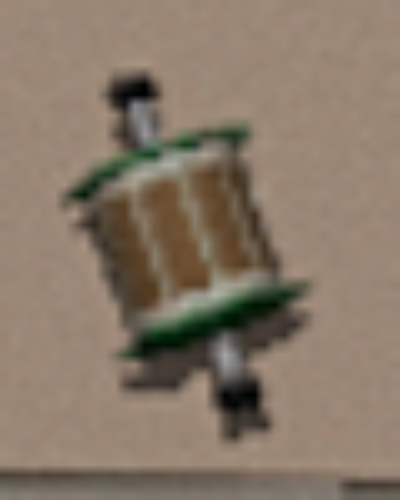

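View pics/s3.png

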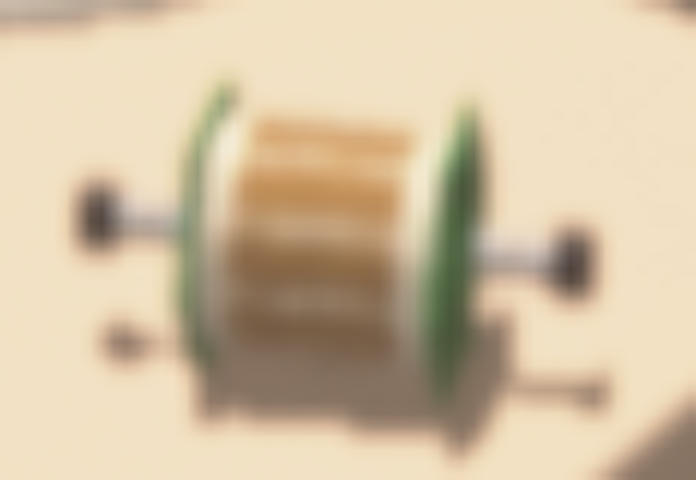

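View pics/s4.png

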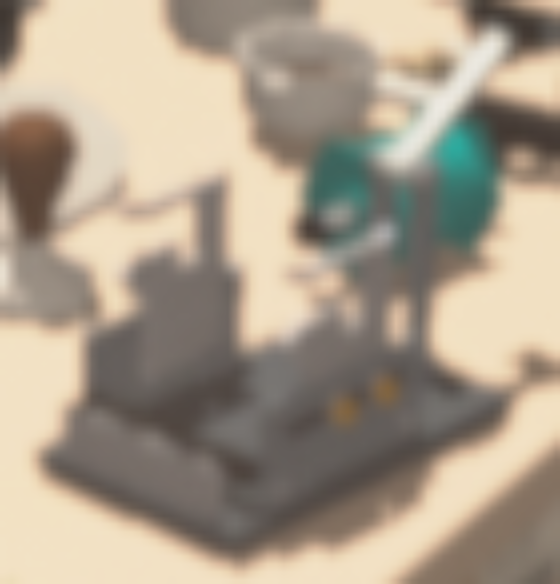

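```bash
cat >> h.py <<'E'
def Z(c,x0,y0,f): return lambda u,v,z: ray(c,(u+.5)/f-.5+x0,(v+.5)/f-.5+y0,z)
E
python3 - <<'E'
from h import *
t2=Z('top',250,195,8);t3=Z('top',188,205,10);s3=Z('scene',232,220,12);s4=Z('scene',270,155,8)
def pr(n,L):
    print(n,[p.round(4).tolist()[:2] for p in L])
R=[t3(133,90,.032),t3(241,390,.032)]; R2=[s3(98,216,.032),s3(575,263,.032)]
pr('roll',R+R2)
for r in(R,R2):
    m=(r[0]+r[1])/2; d=r[0]-r[1]; print(m.round(4),np.hypot(*d[:2]),np.degrees(np.arctan2(d[1],d[0])))
# flange mids (top of roll paper outline: use paper centre at z .05)
pr('paper',[t3(190,232,.055)])
C=[t2(491,193,.015),t2(445,428,.015),s4(228,548,.015),s4(42,460,.015),s4(512,400,.015)]
pr('corners RT RB | LB LT RB(scene)',C)
pr('plate far',[t2(195,120,.111),t2(345,150,.111)]); pr('near',[t2(160,322,.111),t2(300,348,.111)])
pr('roller',[t2(650,306,.152),t2(657,252,.152),t2(640,358,.152)])
import cv2
pr('kbd corner',[ray('top',192,200,z) for z in(.05,.08,.1)])
pr('grinder front',[ray('top',262,165,z) for z in(.15,.25)]+[ray('top',330,150,z) for z in(.15,.25)])
E
```

```text
roll [[0.4779, 0.1304], [0.3696, 0.0856], [0.4786, 0.1273], [0.3687, 0.0821]]
[0.4237 0.108  0.032 ] 0.11718544557008044 22.464097141251926
[0.4236 0.1047 0.032 ] 0.11886649441051918 22.34370191996368
paper [[0.4236, 0.1036]]
corners RT RB | LB LT RB(scene) [[0.471, -0.2736], [0.363, -0.2528], [0.3951, -0.0699], [0.4977, -0.0933], [0.3604, -0.248]]
plate far [[0.4858, -0.1346], [0.4743, -0.1994]]
near [[0.3981, -0.1211], [0.3885, -0.181]]
roller [[0.4055, -0.3231], [0.428, -0.3262], [0.3839, -0.3188]]
kbd corner [[0.5242, 0.1625], [0.5186, 0.157], [0.5149, 0.1534]]
grinder front [[0.6336, -0.0899], [0.6055, -0.0905], [0.6925, -0.3236], [0.66, -0.3068]]
```

Emit:
drive_tool([
  [0,0,0,0,0,1.65,1],
  [3.1,-2.47,0,0,0,0,1],
  [3.1,-2.47,0,0,0,0,1],
  [3.1,-2.47,0,0,0,0,1],
  [3.1,-2.47,0,0,0,0,1],
  [3.1,-2.47,0,0,0,0,1],
  [3.1,-2.47,0,0,0,0,1],
  [3.1,-2.47,0,0,0,0,1],
  [2.02,-3.03,0,0,0,0,1],
  [2.02,-3.03,0,0,0,0,1],
  [2.02,-3.03,0,0,0,0,1],
  [2.02,-3.03,0,0,0,0,1],
  [2.02,-3.03,0,0,0,0,1],
  [2.02,-3.03,0,0,0,0,1],
  [2.02,-3.03,0,0,0,0,1],
  [0.9,-3.34,0,0,0,0,1],
  [0.9,-3.34,0,0,0,0,1],
  [0.9,-3.34,0,0,0,0,1],
  [0.9,-3.34,0,0,0,0,1],
])

```text
time_s: 1.68
tool_pos: [0.4311, 0.0378, 0.2919]
tool_rot: [180.0, 0.0, 22.4]
force: [1.3, -0.1, 0.0]
grip_width: 0.0867
```

Emit:
drive_tool([
  [0.9,-3.34,0,0,0,0,1],
  [0.9,-3.34,0,0,0,0,1],
  [0,0,4,0,0,0,1],
  [0,0,4,0,0,0,1],
  [0,0,0,0,0,0,1],
  [0,0,0,0,0,0,1],
])

```text
time_s: 2.18
tool_pos: [0.4216, 0.1045, 0.211]
tool_rot: [-179.9, 0.3, 22.4]
force: [-0.2, -0.2, 0.3]
grip_width: 0.0873
```

Emit:
drive_tool([
  [0.24,-0.06,4,0,0,0,1],
  [0,0,3,0,0,0,1],
  [0,0,2,0,0,0,1],
  [0,0,0,0,0,0,1],
])

```text
time_s: 2.52
tool_pos: [0.4242, 0.1054, 0.1209]
tool_rot: [-179.9, 0.2, 22.3]
force: [-0.9, 0.1, 0.6]
grip_width: 0.0869
```

```bash
cat > shot.py <<'E'
import sys,cv2
from cell import env
n=sys.argv[1]
c=env.read_camera(sys.argv[2]); x0,y0,x1,y1,f=map(int,sys.argv[3:8])
cv2.imwrite(f'pics/{n}.png',cv2.resize(c['img'][y0:y1,x0:x1],None,fx=f,fy=f,interpolation=cv2.INTER_LINEAR))
o=env.get_obs(); print(o['time_s'],o['tool_pos'].round(4),o['tool_rot'].round(2),o['force'].round(2),o['grip_width'])
E
python3 shot.py a1 scene 210 150 310 270 5
```

```text
2.5667 [0.4254 0.1059 0.1227] [-1.7994e+02  7.0000e-02  2.2340e+01] [ 0.05  0.42 -0.48] 0.08727904234961444
```

View pics/a1.png

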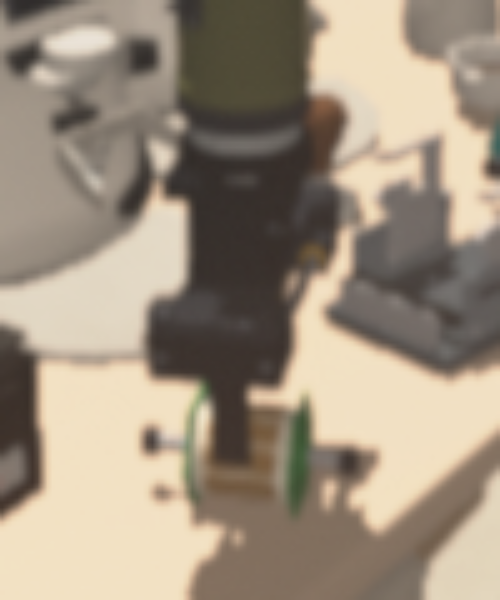

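Emit:
drive_tool([
  [0,0,2.5,0,0,0,1],
  [0,0,1.3,0,0,0,1],
  [0,0,0,0,0,0,1],
  [0,0,0,0,0,0,0.4],
  [0,0,0,0,0,0,0.4],
  [0,0,0,0,0,0,0.4],
  [0,0,0,0,0,0,0.4],
  [0,0,0,0,0,0,0.4],
], force=30)

```text
time_s: 3.23
tool_pos: [0.4257, 0.1063, 0.0851]
tool_rot: [179.9, -0.1, 22.4]
force: [-0.4, -0.3, 1.1]
grip_width: 0.0616
```

Emit:
drive_tool([
  [0,0,0,0,0,0,0.4],
  [0,0,0,0,0,0,0.4],
  [0,0,0,0,0,0,0.4],
], force=30)

```text
time_s: 3.48
tool_pos: [0.4254, 0.1064, 0.0848]
tool_rot: [180.0, -0.0, 22.4]
force: [-0.6, 0.2, 5.8]
grip_width: 0.0562
```

Emit:
drive_tool([
  [0,0,-1.5,0,0,0,0.4],
  [0,0,-2.5,0,0,0,0.4],
  [0,0,-2.5,0,0,6.56,0.4],
  [0,0,0,0,0,6.56,0.4],
  [0,0,0,0,0,6.56,0.4],
  [0,0,0,0,0,6.56,0.4],
  [0,0,0,0,0,6.56,0.4],
  [1.15,3.1,0,0,0,0,0.4],
  [1.15,3.1,0,0,0,0,0.4],
  [1.15,3.1,0,0,0,0,0.4],
  [1.15,3.1,0,0,0,0,0.4],
  [1.15,3.1,0,0,0,0,0.4],
  [0,0,0,0,0,0,0.4],
  [0,0,0,0,0,0,0.4],
  [0,0,0,0,0,0,0.4],
], force=30)

```text
time_s: 4.73
tool_pos: [0.4532, -0.056, 0.1487]
tool_rot: [-180.0, 0.1, -10.4]
force: [0.2, 0.3, -1.3]
grip_width: 0.0563
```

```bash
python3 shot.py a2 scene 225 140 345 250 6;python3 shot.py a3 top 220 180 340 270 6
```

```text
4.7833 [ 0.4532 -0.0553  0.1488] [-1.7997e+02  6.0000e-02 -1.0310e+01] [-0.11  0.11 -1.56] 0.05658365961420659
4.8333 [ 0.4533 -0.0551  0.149 ] [-1.7998e+02  4.0000e-02 -1.0270e+01] [ 0.21 -0.12 -1.4 ] 0.056366030534555536
```

View pics/a2.png

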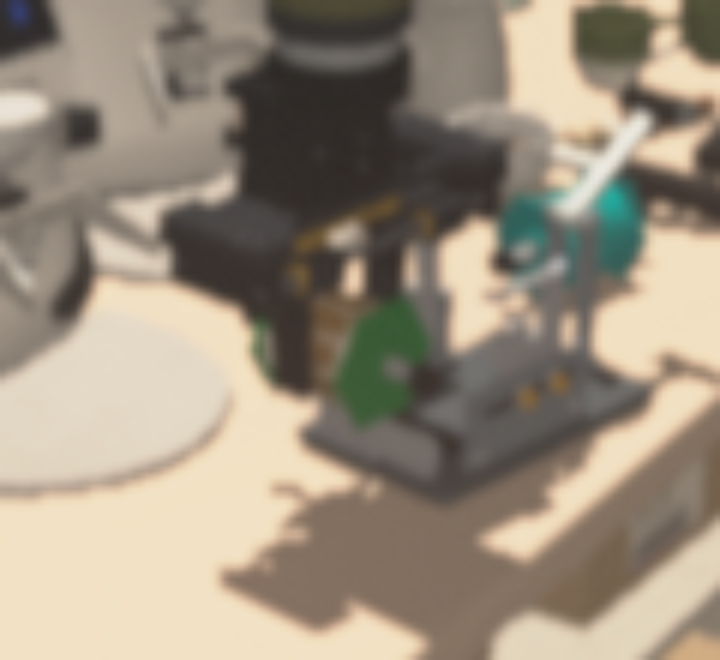

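View pics/a3.png

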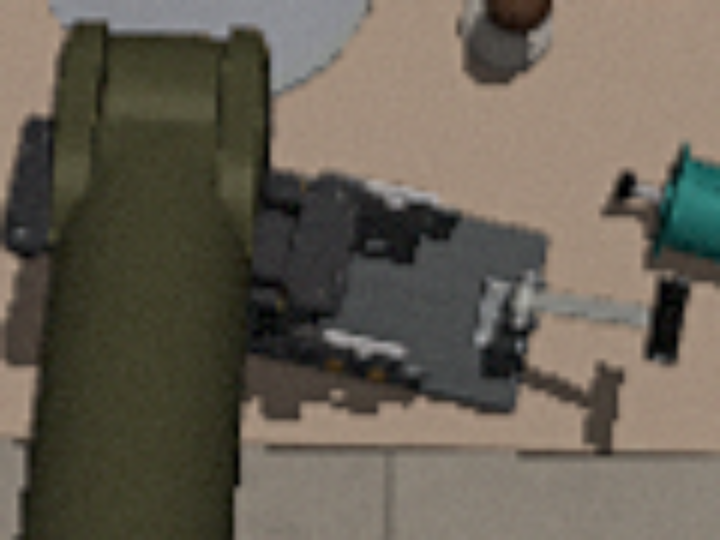

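```bash
python3 - <<'E'
from h import *
r=np.radians(-10.4); yd=np.array([np.cos(r),np.sin(r),0]);xd=np.array([np.sin(r),-np.cos(r),0])
c=np.array([.4533,-.0551,.0965])
o=np.array([.4355,-.158,0])
f=lambda p:((proj('scene',p)[0]+.5-225)*6-.5,(proj('scene',p)[1]+.5-140)*6-.5)
for k in(-.059,-.064,-.037,.037): print(k,f(c+k*yd))
print('slots', [f(o+xd*x+yd*y+[0,0,z]) for x,y,z in((-.034,-.045,.097),(.034,-.045,.111),(-.034,-.045,.111),(-.034,.045,.111))])
E
python3 shot.py a4 scene 265 180 345 230 9
```

```text
-0.059 (np.float64(418.4953258420096), np.float64(380.2645545710531))
-0.064 (np.float64(425.9131478691895), np.float64(383.2611833711333))
-0.037 (np.float64(386.22942309786083), np.float64(367.2298749751518))
0.037 (np.float64(281.9693389961793), np.float64(325.11120866405446))
slots [(np.float64(485.00024353412243), np.float64(327.50145410661486)), (np.float64(566.9401726571184), np.float64(264.74151407277805)), (np.float64(485.6653371016838), np.float64(303.4731239393851)), (np.float64(358.7320077411948), np.float64(255.92494424083378))]
4.8833 [ 0.4534 -0.0551  0.149 ] [-1.800e+02  3.000e-02 -1.025e+01] [-0.37 -0.22 -1.3 ] 0.056181972481337064
```

View pics/a4.png

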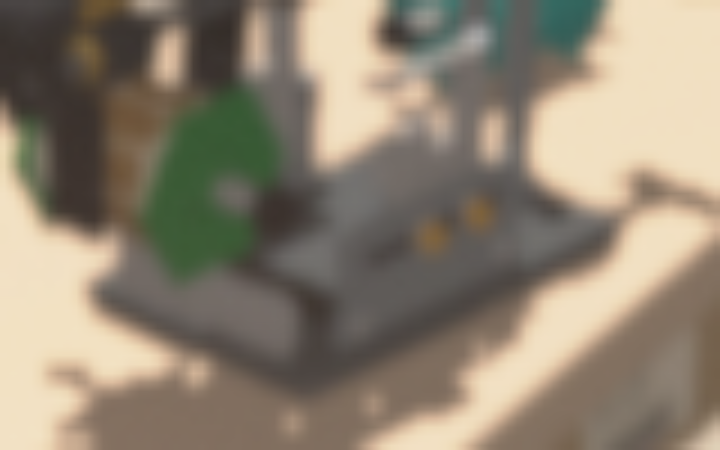

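Emit:
drive_tool([
  [0.2,2.4,-0.1,0,0,0,0.4],
  [0,2,0,0,0,0,0.4],
  [0,0,0,0,0,0,0.4],
  [0,0,0,0,0,0,0.4],
])

```text
time_s: 5.22
tool_pos: [0.4474, -0.1001, 0.1502]
tool_rot: [180.0, 0.0, -10.4]
force: [0.6, -0.5, -1.3]
grip_width: 0.0564
```

```bash
python3 shot.py b2 scene 260 165 340 225 9;python3 shot.py b3 top 240 190 340 260 7
```

```text
5.2667 [ 0.4477 -0.0993  0.1502] [-1.7998e+02  1.0000e-02 -1.0350e+01] [ 0.3   0.22 -2.28] 0.056704058603712706
5.3167 [ 0.4478 -0.0988  0.1502] [-179.98    0.    -10.29] [-0.77  0.27 -1.39] 0.056550209350685186
```

View pics/b2.png

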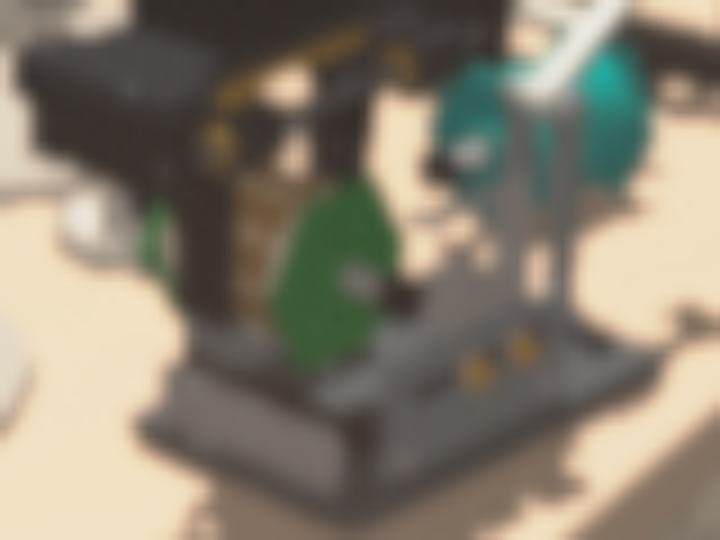

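View pics/b3.png

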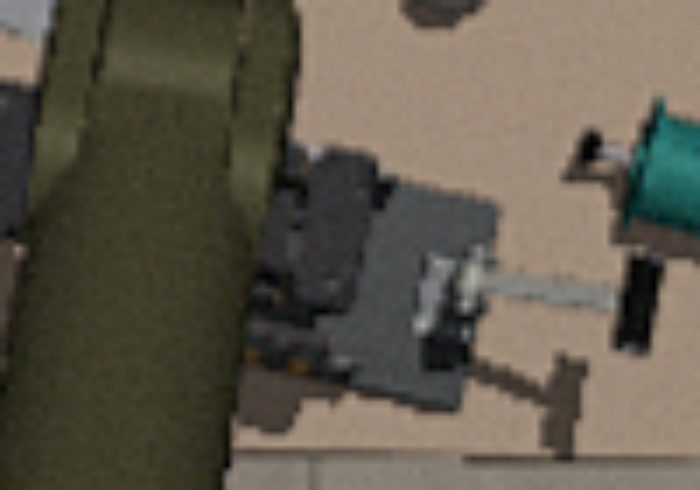

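Emit:
drive_tool([
  [0,0.4,0,0,0,0,0.4],
  [0,0.4,0,0,0,0,0.4],
  [0,0.4,0,0,0,0,0.4],
])

```text
time_s: 5.57
tool_pos: [0.4455, -0.1118, 0.1502]
tool_rot: [180.0, -0.0, -10.3]
force: [0.3, -0.9, -1.5]
grip_width: 0.0563
```

Emit:
drive_tool([
  [0,0.4,0,0,0,0,0.4],
  [0,0.4,0,0,0,0,0.4],
  [0,0,0,0,0,0,0.4],
])

```text
time_s: 5.82
tool_pos: [0.4438, -0.121, 0.1502]
tool_rot: [180.0, 0.0, -10.5]
force: [-0.2, -0.3, -2.3]
grip_width: 0.0564
```

Emit:
drive_tool([
  [0,0.4,0,0,0,0,0.4],
  [0,0.4,0,0,0,0,0.4],
  [0,0,0,0,0,0,0.4],
])

```text
time_s: 6.07
tool_pos: [0.4424, -0.1287, 0.1502]
tool_rot: [180.0, 0.0, -10.5]
force: [-0.1, 0.4, -0.7]
grip_width: 0.0563
```

```bash
python3 shot.py c2 scene 270 165 340 225 10
```

```text
6.1167 [ 0.4425 -0.1283  0.1502] [179.99  -0.   -10.45] [-0.7   0.04 -1.71] 0.05639835196533528
```

View pics/c2.png

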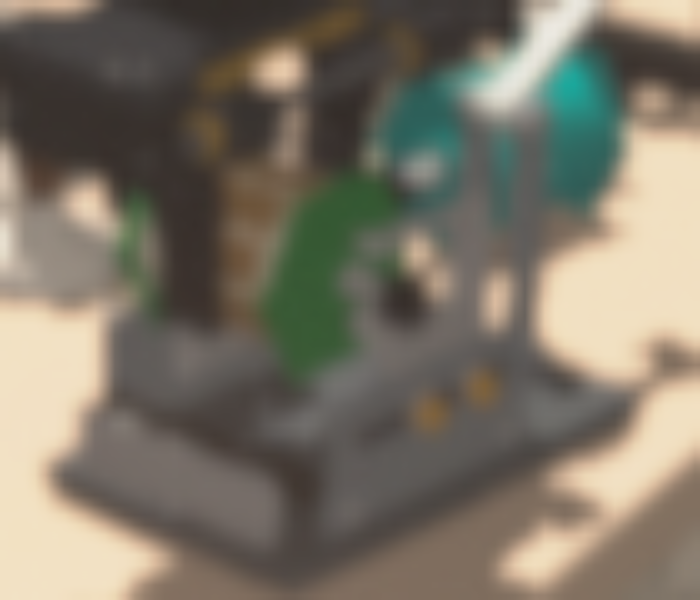

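Emit:
drive_tool([
  [0,0.3,0,0,0,0,0.4],
  [0,0.3,0,0,0,0,0.4],
  [0,0,0,0,0,0,0.4],
])

```text
time_s: 6.37
tool_pos: [0.4414, -0.1343, 0.1502]
tool_rot: [180.0, 0.0, -10.4]
force: [0.2, -0.8, -1.8]
grip_width: 0.0562
```

Emit:
drive_tool([
  [0,0.2,0,0,0,0,0.4],
  [0,0.2,0,0,0,0,0.4],
  [0,0,0,0,0,0,0.4],
])

```text
time_s: 6.62
tool_pos: [0.4407, -0.138, 0.1502]
tool_rot: [180.0, 0.0, -10.4]
force: [-0.1, -1.0, -2.1]
grip_width: 0.0565
```

Emit:
drive_tool([
  [0,0.2,0,0,0,0,0.4],
  [0,0.2,0,0,0,0,0.4],
  [0,0,0,0,0,0,0.4],
])

```text
time_s: 6.87
tool_pos: [0.44, -0.142, 0.1502]
tool_rot: [180.0, -0.0, -10.4]
force: [-0.7, -0.8, -1.5]
grip_width: 0.0565
```

Emit:
drive_tool([
  [0,0.15,0,0,0,0,0.4],
  [0,0.15,0,0,0,0,0.4],
  [0,0,0,0,0,0,0.4],
])

```text
time_s: 7.12
tool_pos: [0.4395, -0.1448, 0.1502]
tool_rot: [180.0, 0.0, -10.4]
force: [0.1, -0.4, -2.2]
grip_width: 0.0562
```

Emit:
drive_tool([
  [0,0.15,0,0,0,0,0.4],
  [0,0.15,0,0,0,0,0.4],
  [0,0,0,0,0,0,0.4],
])

```text
time_s: 7.37
tool_pos: [0.4389, -0.1478, 0.1502]
tool_rot: [180.0, 0.0, -10.4]
force: [-0.1, 0.4, -1.5]
grip_width: 0.0563
```

Emit:
drive_tool([
  [0,0.15,0,0,0,0,0.4],
  [0,0.15,0,0,0,0,0.4],
  [0,0,0,0,0,0,0.4],
])

```text
time_s: 7.62
tool_pos: [0.4384, -0.1508, 0.1503]
tool_rot: [180.0, -0.0, -10.4]
force: [-0.0, -0.1, -1.8]
grip_width: 0.0564
```

Emit:
drive_tool([
  [0,0.15,0,0,0,0,0.4],
  [0,0.15,0,0,0,0,0.4],
  [0,0,0,0,0,0,0.4],
])

```text
time_s: 7.87
tool_pos: [0.4378, -0.1537, 0.1502]
tool_rot: [180.0, 0.0, -10.4]
force: [0.8, 0.4, -1.6]
grip_width: 0.0565
```

Emit:
drive_tool([
  [0,0.15,0,0,0,0,0.4],
  [0,0.15,0,0,0,0,0.4],
  [0,0,0,0,0,0,0.4],
])

```text
time_s: 8.12
tool_pos: [0.4373, -0.1567, 0.1502]
tool_rot: [180.0, 0.0, -10.4]
force: [-0.6, 0.1, -1.8]
grip_width: 0.0564
```

```bash
python3 shot.py d2 scene 270 165 340 225 10
```

```text
8.1667 [ 0.4373 -0.1564  0.1502] [179.99   0.   -10.41] [-0.21  0.68 -1.05] 0.056289700329792094
```

View pics/d2.png

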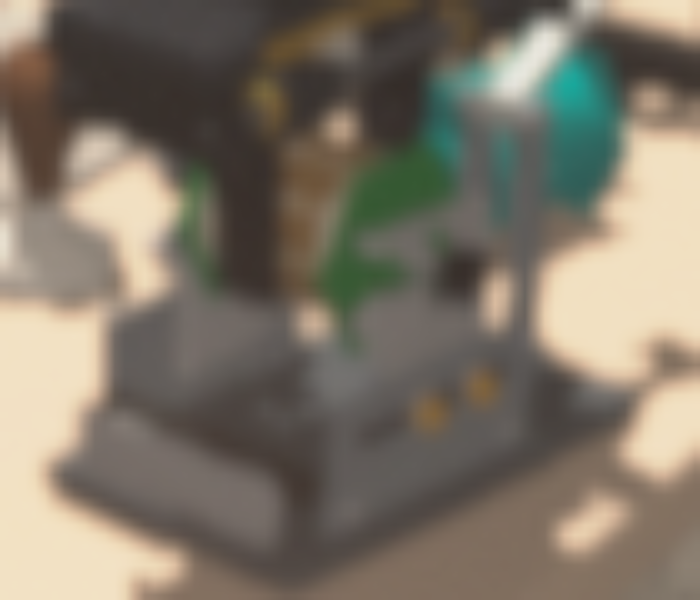

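Emit:
drive_tool([
  [0,0.15,0,0,0,0,0.4],
  [0,0.15,0,0,0,0,0.4],
  [0,0,0,0,0,0,0.4],
])

```text
time_s: 8.42
tool_pos: [0.4368, -0.1596, 0.1502]
tool_rot: [180.0, -0.0, -10.4]
force: [-0.2, -0.2, -2.7]
grip_width: 0.0562
```

Emit:
drive_tool([
  [0,0.15,0,0,0,0,0.4],
  [0,0.15,0,0,0,0,0.4],
  [0,0,0,0,0,0,0.4],
])

```text
time_s: 8.67
tool_pos: [0.4362, -0.1626, 0.1502]
tool_rot: [180.0, 0.0, -10.4]
force: [-0.2, -0.0, -0.8]
grip_width: 0.0561
```

Emit:
drive_tool([
  [0,0.15,0,0,0,0,0.4],
  [0,0.15,0,0,0,0,0.4],
  [0,0,0,0,0,0,0.4],
])

```text
time_s: 8.92
tool_pos: [0.4357, -0.1655, 0.1502]
tool_rot: [180.0, 0.0, -10.4]
force: [-0.7, -0.4, -1.2]
grip_width: 0.0569
```

Emit:
drive_tool([
  [0,0.15,0,0,0,0,0.4],
  [0,0.15,0,0,0,0,0.4],
  [0,0,0,0,0,0,0.4],
])

```text
time_s: 9.17
tool_pos: [0.4352, -0.1681, 0.1502]
tool_rot: [-180.0, 0.0, -10.4]
force: [-0.1, 0.1, -2.2]
grip_width: 0.0562
```

Emit:
drive_tool([
  [0,0.1,0,0,0,0,0.4],
  [0,0,0,0,0,0,0.4],
])

```text
time_s: 9.33
tool_pos: [0.4352, -0.1684, 0.1502]
tool_rot: [-179.9, 0.0, -10.4]
force: [0.6, 1.7, -2.1]
grip_width: 0.0564
```

Emit:
drive_tool([
  [0,0.1,0,0,0,0,0.4],
  [0,0,0,0,0,0,0.4],
])

```text
time_s: 9.5
tool_pos: [0.4352, -0.1686, 0.1501]
tool_rot: [-179.9, 0.0, -10.4]
force: [1.0, 5.8, -0.8]
grip_width: 0.0562
```

Emit:
drive_tool([
  [0,-0.25,0,0,0,0,0.4],
  [0,0,0,0,0,0,0.4],
  [0,0,0,0,0,0,0.4],
])

```text
time_s: 9.75
tool_pos: [0.4352, -0.1681, 0.1503]
tool_rot: [179.9, -0.0, -10.4]
force: [-0.7, 0.5, -0.7]
grip_width: 0.0563
```

Emit:
drive_tool([
  [0,0,0.3,0,0,0,0.4],
  [0,0,0.2,0,0,0,0.4],
  [0,0,0,0,0,0,0.4],
])

```text
time_s: 10.0
tool_pos: [0.4348, -0.1678, 0.1447]
tool_rot: [180.0, 0.1, -10.4]
force: [-0.4, 0.5, -1.1]
grip_width: 0.0563
```

Emit:
drive_tool([
  [0,0,0.15,0,0,0,0.4],
  [0,0,0.15,0,0,0,0.4],
  [0,0,0,0,0,0,0.4],
])

```text
time_s: 10.25
tool_pos: [0.4351, -0.1676, 0.1419]
tool_rot: [-180.0, 0.0, -10.4]
force: [-0.4, 0.6, -1.4]
grip_width: 0.0562
```

Emit:
drive_tool([
  [0,0,0.15,0,0,0,0.4],
  [0,0,0.15,0,0,0,0.4],
  [0,0,0,0,0,0,0.4],
])

```text
time_s: 10.5
tool_pos: [0.4351, -0.1675, 0.1389]
tool_rot: [-180.0, 0.0, -10.4]
force: [-0.2, -0.8, -1.8]
grip_width: 0.0563
```

Emit:
drive_tool([
  [0,0,0.15,0,0,0,0.4],
  [0,0,0.15,0,0,0,0.4],
  [0,0,0,0,0,0,0.4],
])

```text
time_s: 10.75
tool_pos: [0.4351, -0.1675, 0.1359]
tool_rot: [-180.0, 0.0, -10.4]
force: [-0.6, 1.0, -2.6]
grip_width: 0.0567
```

Emit:
drive_tool([
  [0,0,0.1,0,0,0,0.4],
  [0,0,0,0,0,0,0.4],
])

```text
time_s: 10.92
tool_pos: [0.4353, -0.1675, 0.1351]
tool_rot: [180.0, 0.0, -10.4]
force: [-0.4, -0.4, -1.9]
grip_width: 0.0561
```

```bash
python3 shot.py e2 scene 270 165 340 225 10
```

```text
10.9667 [ 0.4353 -0.1676  0.1352] [ 1.800e+02  1.000e-02 -1.039e+01] [-0.76  0.92 -0.88] 0.05635631925624009
```

View pics/e2.png

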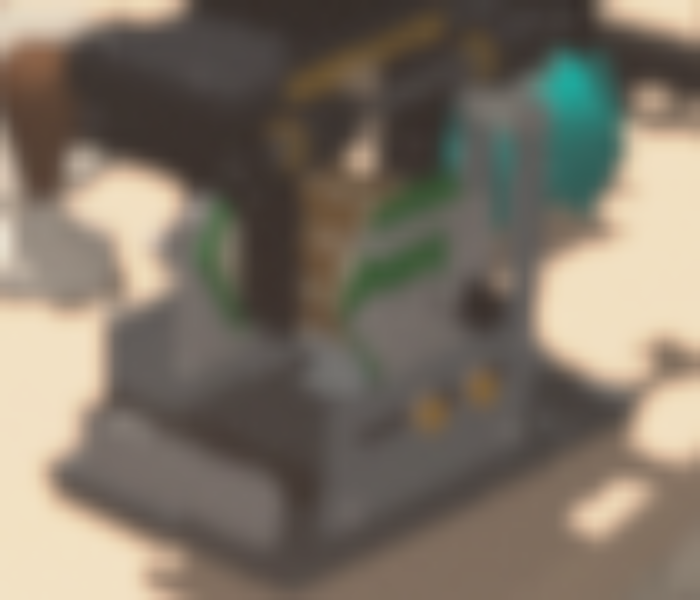

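Emit:
drive_tool([
  [0,0,0.08,0,0,0,0.4],
  [0,0,0,0,0,0,0.5],
  [0,0,0,0,0,0,0.7],
  [0,0,0,0,0,0,0.9],
  [0,0,0,0,0,0,0.95],
  [0,0,0,0,0,0,0.95],
  [0,0,0,0,0,0,0.95],
])

```text
time_s: 11.55
tool_pos: [0.4354, -0.1676, 0.1345]
tool_rot: [180.0, -0.0, -10.4]
force: [0.3, -0.1, 0.1]
grip_width: 0.0785
```

```bash
python3 shot.py f2 scene 270 165 340 225 10
```

```text
11.6 [ 0.4353 -0.1676  0.1345] [ 1.7999e+02 -1.0000e-02 -1.0390e+01] [-0.4  -0.79  0.21] 0.07983076879061234
```

View pics/f2.png

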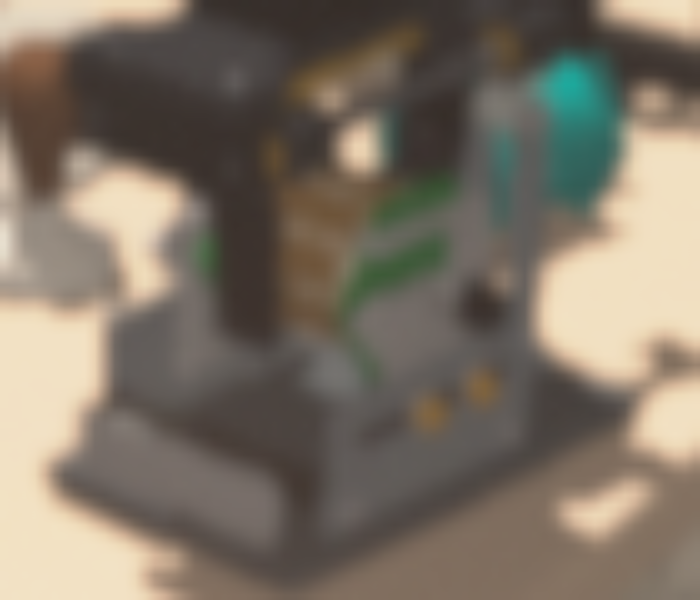

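Emit:
drive_tool([
  [0,0,-1.5,0,0,0,0.98],
  [0,0,-3,0,0,0,0.98],
  [0,0,-4,0,0,0,0.98],
  [0,0,-4,0,0,0,0.98],
  [0,0,-4,0,0,0,0.5],
  [-0.2,0,-1,0,0,0,0.0],
  [0,4,0,0,0,0,0],
  [0,4,0,0,0,0,0],
  [0,4,0,0,0,0,0],
  [0,4,0,0,0,0,0],
  [0,4.1,0,0,0,0,0],
  [0,0,0,0,0,0,0],
  [0,0,0,0,0,0,0],
])

```text
time_s: 12.68
tool_pos: [0.3955, -0.3673, 0.3084]
tool_rot: [-179.9, 0.1, -10.7]
force: [1.2, 1.6, -0.4]
grip_width: 0.0335
```

```bash
python3 shot.py g2 scene 250 130 360 230 7;python3 shot.py g3 top 240 180 360 270 6
```

```text
12.7333 [ 0.3967 -0.3651  0.3087] [-1.7991e+02  5.0000e-02 -1.0490e+01] [ 1.05  0.93 -0.49] 0.02921052454373205
12.7833 [ 0.3975 -0.3639  0.309 ] [-1.7992e+02  2.0000e-02 -1.0350e+01] [ 0.06  0.45 -0.33] 0.025392104938564544
```

View pics/g2.png

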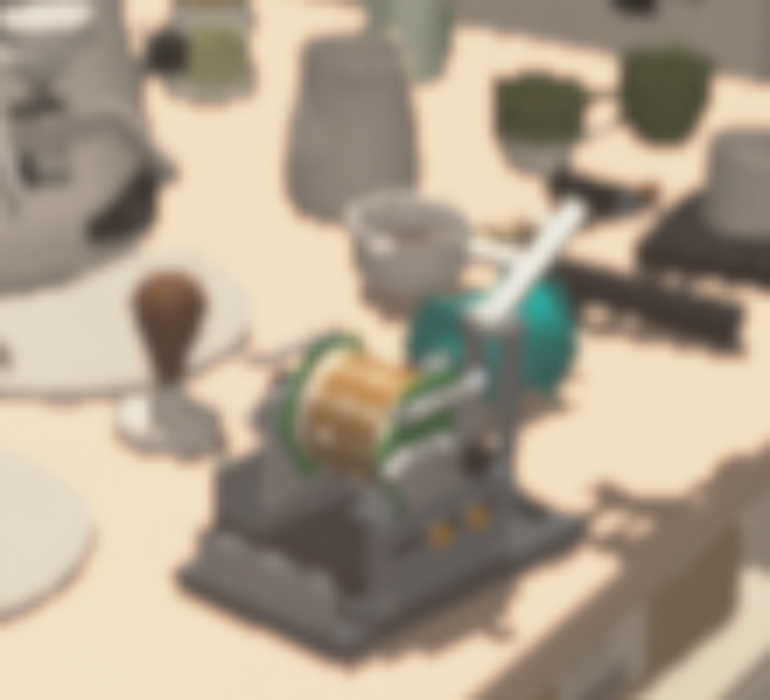

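View pics/g3.png

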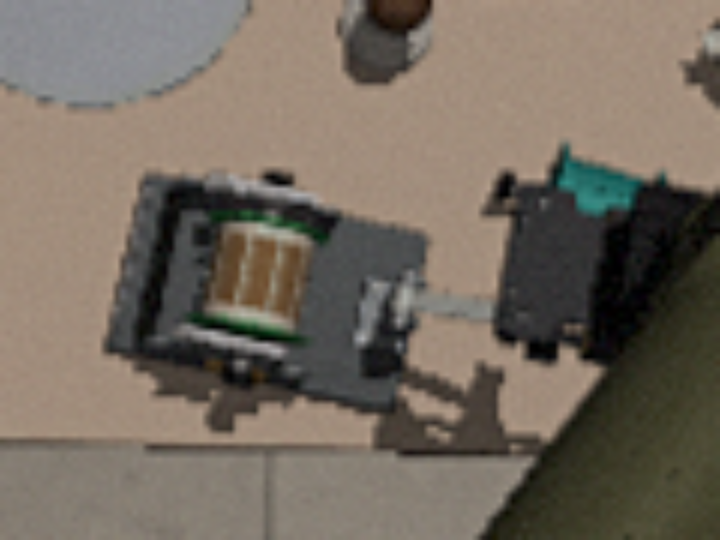

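Emit:
drive_tool([
  [0,0,3.5,0,0,0,0],
  [0,0,3.5,0,0,0,0],
  [0,0,3,0,0,0,0],
  [0,0,0,0,0,0,0],
  [0,0,0,0,0,0,0],
])

```text
time_s: 13.2
tool_pos: [0.3972, -0.3629, 0.2088]
tool_rot: [-179.9, 0.1, -10.2]
force: [0.5, 0.6, 0.1]
grip_width: 0.0009
```

```bash
python3 shot.py h2 scene 270 120 370 220 6
```

```text
13.25 [ 0.3981 -0.364   0.2107] [ 1.7998e+02 -6.0000e-02 -1.0270e+01] [ 1.15 -0.31  0.4 ] 0.0007375058849545314
```

View pics/h2.png

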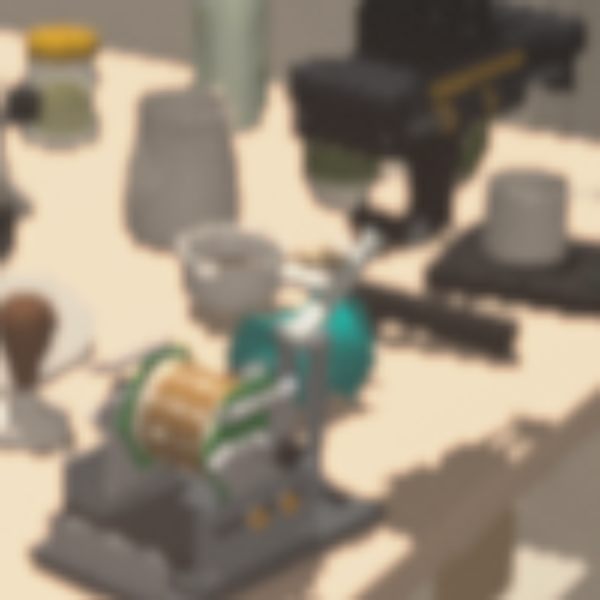

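Emit:
drive_tool([
  [0,-1,0,0,0,0,0],
  [0,-1,0,0,0,0,0],
  [0,-0.8,-0.2,0,0,0,0],
  [0,-0.8,-0.2,0,0,0,0],
  [0,-0.8,-0.3,0,0,0,0],
  [0,-0.8,-0.3,0,0,0,0],
  [0,-0.8,-0.3,0,0,0,0],
  [0,-0.8,-0.2,0,0,0,0],
])

```text
time_s: 13.92
tool_pos: [0.4096, -0.2971, 0.225]
tool_rot: [180.0, -0.0, -10.4]
force: [0.8, -1.0, 0.4]
grip_width: 0.0003
```

```bash
python3 shot.py i2 scene 270 120 370 220 6
```

```text
13.9667 [ 0.4103 -0.2954  0.2252] [-1.7996e+02 -3.0000e-02 -1.0270e+01] [ 0.22  1.57 -0.09] 0.000727342594999122
```

View pics/i2.png

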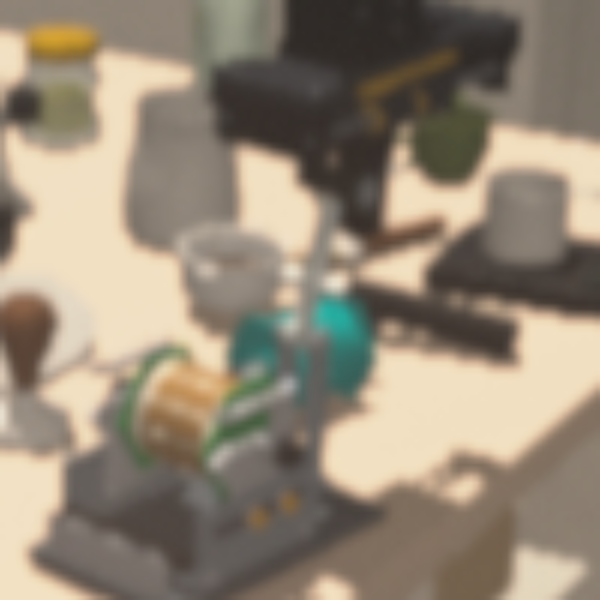

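Emit:
drive_tool([
  [0,-0.8,0,0,0,0,0],
  [0,-0.8,0,0,0,0,0],
  [0,-0.8,0,0,0,0,0],
  [0,-0.6,0,0,0,0,0],
  [0,-0.6,0,0,0,0,0],
  [0,-0.6,0,0,0,0,0],
])

```text
time_s: 14.47
tool_pos: [0.417, -0.2561, 0.2243]
tool_rot: [-180.0, 0.0, -10.4]
force: [-0.5, -0.6, 0.3]
grip_width: 0.0002
```

```bash
python3 shot.py j2 scene 270 120 370 220 6
```

```text
14.5167 [ 0.4174 -0.2547  0.2244] [-1.7995e+02  2.0000e-02 -1.0310e+01] [0.52 1.37 0.02] 0.0005822053671156412
```

View pics/j2.png

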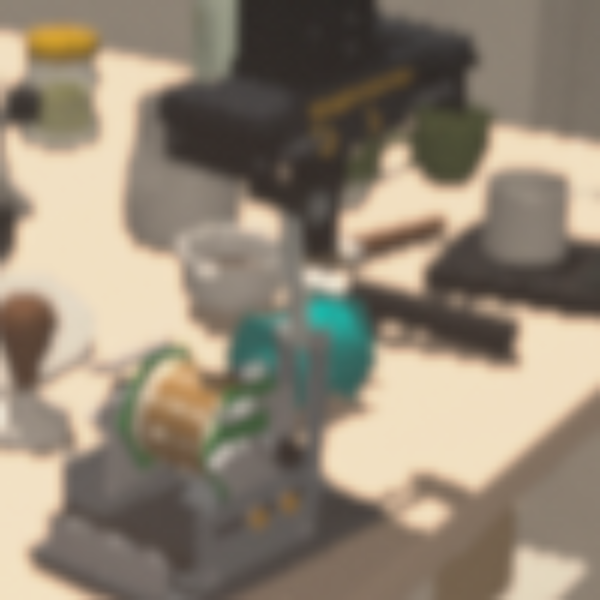

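Emit:
drive_tool([
  [0,-0.5,0,0,0,0,0],
  [0,-0.5,0,0,0,0,0],
  [0,-0.5,0,0,0,0,0],
  [0,-0.5,0,0,0,0,0],
  [0,-0.5,0,0,0,0,0],
  [0,0,0,0,0,0,0],
])

```text
time_s: 15.02
tool_pos: [0.4218, -0.2308, 0.2245]
tool_rot: [-180.0, -0.0, -10.3]
force: [-0.2, -0.2, 0.9]
grip_width: 0.0004
```

```bash
python3 shot.py k2 scene 270 120 370 220 6
```

```text
15.0667 [ 0.4216 -0.2315  0.2245] [180.    -0.   -10.33] [-0.21 -0.06 -0.86] 0.0009532238940158935
```

View pics/k2.png

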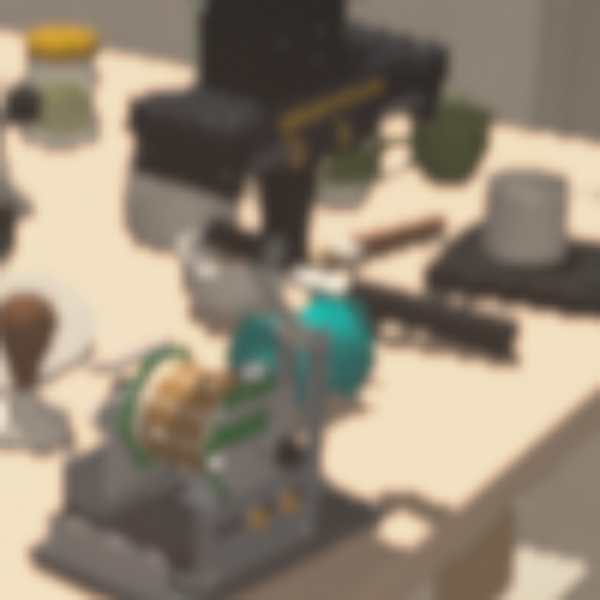

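Emit:
drive_tool([
  [0,0.5,-1,0,0,0,0],
  [0,1,-3,0,0,0,0],
  [0,2,-3,0,0,0,0],
  [0,3,-3,0,0,0,0],
  [0,4,0,0,0,0,0],
  [0,4,0,0,0,0,0],
  [0,4,0,0,0,0,0],
  [0,0,0,0,0,0,0],
  [0,0,0,0,0,0,0],
  [0,0,0,0,0,0,0],
  [0,0,0,0,0,0,0],
  [0,0,0,0,0,0,0],
])

```text
time_s: 16.07
tool_pos: [0.3889, -0.4122, 0.3244]
tool_rot: [180.0, -0.0, -10.3]
force: [0.2, -0.4, 0.3]
grip_width: 0.0003
```

```bash
python3 shot.py l2 scene 250 140 345 230 8;python3 shot.py l3 top 180 170 390 270 3; python3 shot.py l4 top 245 190 325 260 8
```

```text
16.1167 [ 0.3889 -0.4123  0.3244] [ 1.7998e+02 -3.0000e-02 -1.0270e+01] [-1.13 -0.17  0.2 ] 0.0005778637292811798
16.1667 [ 0.3888 -0.4125  0.3243] [ 1.7998e+02 -2.0000e-02 -1.0280e+01] [-0.08 -0.47  0.76] 0.0006948846244480257
16.2167 [ 0.3886 -0.4127  0.3243] [ 1.7998e+02 -2.0000e-02 -1.0300e+01] [-0.08 -0.87 -1.23] 0.000547206191781269
```

View pics/l2.png

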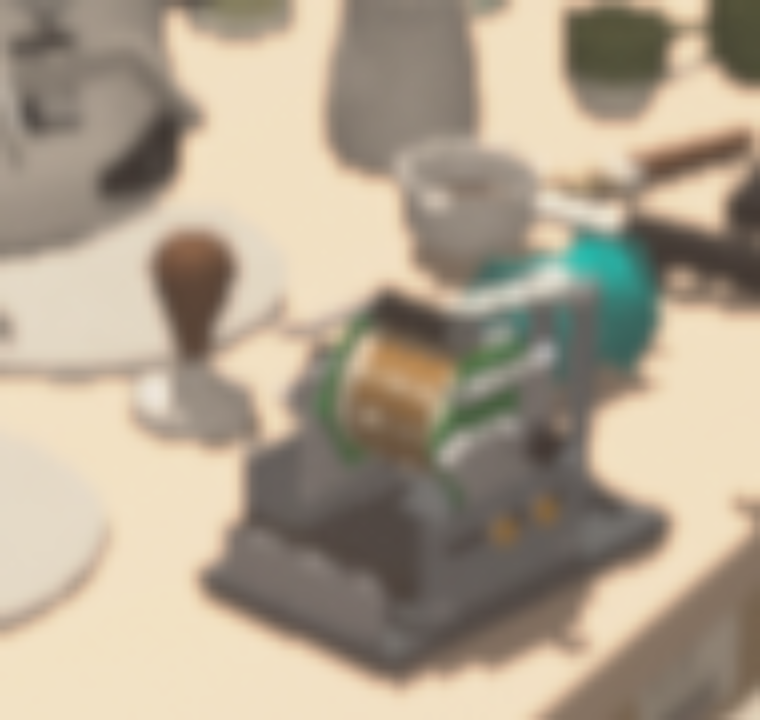

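View pics/l4.png

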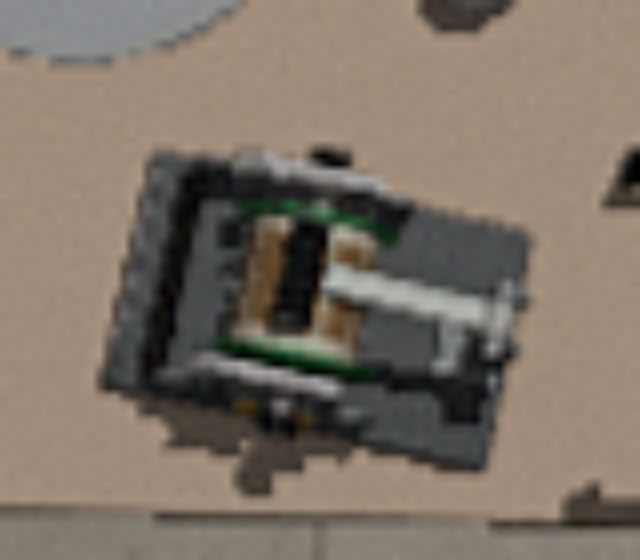

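View pics/l3.png

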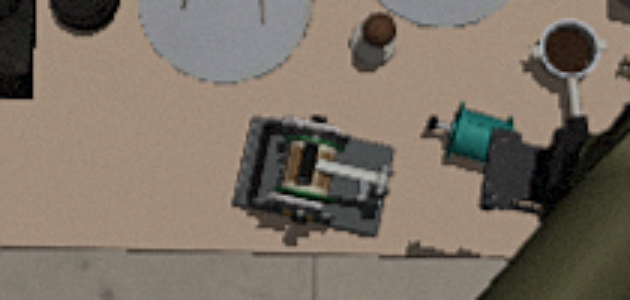

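```bash
python3 - <<'E'
from h import *
r=np.radians(-10.4); yd=np.array([np.cos(r),np.sin(r),0]);xd=np.array([np.sin(r),-np.cos(r),0]);o=np.array([.4355,-.158,0])
l2=lambda u,v:(u/8+250-.4,v/8+140-.4); l4=lambda u,v:(u/8+245-.4,v/8+190-.4)
def tri(a,b):
    A=[];B=[]
    for c,(u,v) in(('scene',a),('top',b)):
        p=P[c][:,3]; q=ray(c,u,v,0)-p; q/=np.linalg.norm(q); M=np.eye(3)-np.outer(q,q); A.append(M);B.append(M@p)
    return np.linalg.solve(sum(A),sum(B))
for n,a,b in(('roller',(412,330),(303,275)),('near knob',(546,440),(284,416))):
    p=tri(l2(*a),l4(*b)); d=p-o; print(n,p.round(4),'disp',(d@xd).round(4),(d@yd).round(4),p[2].round(4))
for z in(.116,.1236): print(z,[round((x+.4-k)*8) for x,k in zip(proj('scene',o+.0044*xd+[0,0,z]),(250,140))])
E
```

```text
roller [ 0.4379 -0.1634  0.1158] disp 0.0049 0.0034 0.1158
near knob [ 0.3769 -0.1592  0.0839] disp 0.0117 -0.0574 0.0839
0.116 [424, 333]
0.1236 [424, 315]
```

```bash
python3 -c "
from cell import env
print(env.sign_off())"
```

```text
the job is handed in; nothing more can be done
None
```

The job is done and handed in. The label roll hangs in both throats with the brake roller resting on it, and it took about 16 s of the 50 s.

- **Loading the roll:** I gripped it from above, brought it in through the open side at about 97 mm and felt the end wall at dispenser x ≈ +10 mm. The contact read about 6 N. I then backed off slightly, lowered it with no resistance and released it.
- **Flipping the brake arm:** I pushed it past upright with the closed fingers and it fell onto the roll. I then drew the arm up and well clear.

**Last checks:**
- **Brake roller:** two-view triangulation put it 116 mm above the counter, which is a hinge angle of about 0.1 rad and inside the range for a roll hanging home.
- **Spindle:** the near knob measured about 84 mm high against the nominal 82 mm, within measuring error. I checked the far end only by eye in the top view.
- **Other things on the counter:** those in the final pictures (tamper, portafilter and the turquoise roll) looked unmoved. The cup lids were only partly in view, and I did not check the marker again.

The two cameras disagreed by about 4 mm on the dispenser's position. This did not affect the fit, and no check failed.

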